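# Swing out the drip hook and hang the rinse basket to drain

## Robot

A 6-joint arm with a two-finger parallel gripper is mounted at the origin on the work surface. World frame = base frame: x ahead of the robot, y to its left, z up, the work surface at z = 0. Lengths are in mm, angles in rad, forces in N, time in s.
With the tool pointing down it reaches from about 300 to 875 mm from the base axis. Payload 6.4 kg.
Tool frame: the origin (TCP) lies midway between the tips of the shut fingers; the grasp point (between the pads) lies 19 mm behind it; z points along the fingers, y is the line along which they close (so a half turn about z gives the same grasp; the last joint's range is limited). The gripper opens to 88 mm and grips with 3 to 60 N. Pads are 18 mm wide; open, the fingers measure 123 mm over their backs; the gripper's body (75 mm by 187 mm) begins 45 mm behind the grasp point.
Start: joints at [-1.522, 0.181, 1.607, -0, 1.354, -0.206], TCP at [144.945, -556.446, 238.714] pointing down, gripper open.
Joint ranges: [-2.99, 2.99], [-0.89, 2.07], [0.3, 2.58], [-1.14, 4.28], [0, 2.63], [-3.12, 3.12]. Speed limits (rad/s): [2.57, 2.57, 3.01, 3.14, 3.14, 3.14].

## Interface

Orientations are given as a rotation vector (axis times angle).
In Python, from station import ctrl, vision gives the robot as it stands.
- The arm moves only by the tool carry_out, never from a script. Its argument "plan" is a list of rows, each an object with "turn": the turn, a rotation vector about the world's x, y, z in rad, a list of three; "delta_pos": the shift along the world's x, y, z in m, a list of three; "grip": the closure in counts, from 0 (fully open) to 255 (shut). In form: [{"turn": [rx, ry, rz], "delta_pos": [dx, dy, dz], "grip": grip}, ...]. A call has 1 to 5 rows; each row is the pose to reach, as a shift and turn from the pose commanded when the call began; what a row does not reach only later rows make up. A row lasts 1/10 s, in which the tool goes at most 50 mm and 8.59 degrees, less where a joint would pass 70% of its speed; a pose out of reach is approached as far as the arm can. A call with a gripper value outside its range is refused whole. The fingers move at their own pace and stop on an object; "newtons" is the grip in N (left out, the last holds). Time passes only in rows, so rows that repeat a pose let the fingers close. It gives the time, the measured TCP pose, the force, the opening and the grip force at its end, in the units of the state.
- ctrl.read_state(): the state, without advancing time (a new reading comes with each control period).
- vision.grab_frame(name): name is "side" or "top" or "wrist"; returns a dict with "color" (400x640x3 uint8, red, green, blue), "fx", "fy", "cx", "cy" (pixels), "position" and "attitude" of the camera in the world. Camera axes: x right, y down, z forward; pixel columns grow to the right and rows downward; lengths in mm; the calibration is good to about 2 mm. The wrist camera is an equidistant fisheye: a pixel r from the principal point sees the ray r / f radians off the axis. A picture is of the moment at which its call begins. There is no depth.
- ctrl.close_job(): hands the job in; it is judged then, once.
The state is a dict: "t": time; "joints": joint angles; "joint_vel": joint speeds; "joint_torque": joint torques, N m; "tcp_pos": TCP position; "tcp_rot": TCP orientation; "force": force on the tool from outside, world axes, zero at the start; "moment": the same for the moment, N m; "width": finger opening in mm; "finger_force": force on a finger pad.
Only numpy, scipy, OpenCV 4.12 (cv2) and the standard library are available. Lean on these libraries where they do the work, as an engineer would, in place of code of your own. Each camera call takes 0.05 s, during which the arm holds its last target. There are 200 camera calls.

## Task

Swing the folded steel drip hook out from the rack's top rail until it stands against its stop, without slamming it. Then take the rinse basket by its handle loop, thread the loop over the knob and down onto the hook's bar, push it in along the bar under the spring keeper and against the rubber buffer until the keeper drops behind it, and leave it hanging there to drain. The collar with keeper and buffer is not always clamped at the same place, so go by feel: push firmly home but never ram the buffer or lean the basket hard on the hook, keep the basket level, and leave everything else on the bench alone.

Things in the scene. Friction and masses are not known exactly. Their poses are not given: they have to be found in the camera images.
- rack: Riveted steel drip rack fixed to the bench: two uprights and a flat top rail 300 mm wide (its y), 138 to 188 mm high, open below, over a drip tray (140 mm deep, 170 wide, 18 high). Origin: middle of the rail's front face, at bench level; tray and hook lie to its -x. A 44 mm wide hinge plate, 30 mm to the -y side of the middle, stands 215 mm high.
- hook (a joint): Angle of the swing-out hook about its upright hinge, rad: 0 folded flat along the rail (arm along the rack's +y), growing as it swings out (counter-clockwise from above) to the stop at 1.571, square to the rail. The hinge is stiff: it takes 2 to 4 N at the knob to swing it, more only at the stop, and it stays where left.
- hook_hinge (a point): Point on the hook's hinge axis, 22 mm before the rail's face, at the height of the arm's axis, 190 mm. The arm is a level steel bar 10 mm in diameter; a loop that is pressed down hard on it, or cocked, binds. Turns with the hook: its y axis runs out along the arm to the knob, its z is up.
- hook_knob (a point): On the axis of the knob at the arm's end, 156 mm from the hinge axis: an upright cylinder 14 mm in diameter whose flat top is 24 mm above the arm's axis; this point is 16 mm above it. Above the arm's top (5 mm above its axis) nothing stands beside or behind the knob; the rail's edge is lower. Axes as hook_hinge.
- buffer (a joint): Yield of the rubber-faced buffer against which the loop is pushed, m: 0 free, growing as it is pressed in along the bar; 5 N press it 0.8 mm, 13 N 2.5 mm, which is too hard. It is a 24 mm disc on a collar clamped on the bar; where the collar is set varies by 30 mm: the buffer's free face is 38 to 68 mm from the hinge axis.
- keeper (a joint): Spring keeper over the bar, rad, 0 when down, growing as it lifts: a 12 mm wide strip hinged on the collar. 13 mm beyond the buffer's face it dips to 2 mm over the bar, then slopes up to an open mouth 39 mm beyond the face, 12 mm over the bar. A loop pushed in (4 to 12 N with the rubbing on the bar) lifts it 0.1 rad; it drops behind the loop as the buffer begins to yield.
- basket: Perforated steel rinse basket with a plaster model in it, 0.3 to 0.5 kg: 76 mm (its x) by 90 mm (its y), 48 mm high, origin at the centre of its underside, z up. A rigid handle loop of flat strap, 14 mm wide (along x), 4 mm thick, stands in its y-z plane. Either way round is alike. Bar, collar, buffer and keeper fit between fingers that hold the loop by its sides.
- loop_top (a point): Underside, at its middle, of the roof-shaped cross-strap inside the loop, which rests over the bar: 135 mm above the basket's underside; the strap's ridge is 5 mm higher. The loop's sides are upright from 90 to 167 mm (top), outer faces 44 mm apart along the basket's y (grip them from outside, best level with this point), inner 36 mm; lower they spread. Axes as basket.
- calipers: Steel calipers lying flat, 160 mm long and 6 mm thick. Origin on its underside. Stays where it is.
- splint: Clear acrylic night splint, a 64 x 60 mm horseshoe 10 mm high. Origin on its underside. Stays where it is.
- wax_block: Red wax bite block, a 58 x 62 mm plate with a horseshoe rim, 18 mm high. Origin on its underside. Stays where it is.
- base_former: Blue rubber base former, a round open mould 72 mm across and 30 mm high. Origin on its underside. Stays where it is.
- model_upper: Plaster dental model, 62 x 66 mm, 35 mm high. Origin on its underside. Stays where it is.
- model_lower: Reddish stone dental model, 62 x 66 mm, 31 mm high. Origin on its underside. Stays where it is.
- plaster_knife: Plaster knife with a wooden handle, 180 mm long, 18 mm thick. Origin on its underside. Stays where it is.
Not all that is in view belongs to the job. What is meant by the basket is not blue or yellow, and is the larger of those in its own colour.

How it is judged (in metres and radians):
On the way, in this order (a step that is already met when the one before it is completed fails the run):
1. the hook is swung out to its stop (within 0.02 rad) (value of joint hook above 1.551 rad), for 0.2 s.
2. the basket is off the bench with its loop over the bar, inside the knob (y of loop_top in the frame of hook_hinge between 0.036 and 0.142 m and x of loop_top in the frame of hook_hinge between -0.008 and 0.008 m and z of loop_top in the frame of hook_hinge between 0.0024 and 0.0174 m), for 0.1 s.
3. the loop is pushed in against the buffer until the keeper is down behind it (y of loop_top in the frame of hook_hinge between 0.036 and 0.079 m and x of loop_top in the frame of hook_hinge between -0.008 and 0.008 m and z of loop_top in the frame of hook_hinge between 0.0024 and 0.0094 m and value of joint keeper below 0.035 rad and value of joint buffer above 0.0002 m), for 0.1 s.
At the end, for the whole second after the job is handed in: Hook within 0.03 rad of its stop (1.571); basket hanging still on the bar, level within 0.12 rad, loop_top within 8 mm of the bar's middle and 3 mm of its resting height; the loop caught between the buffer (pressed 0.2 mm or more) and the keeper, which is down (under 0.035 rad) (value of joint hook above 1.541 rad and y of loop_top in the frame of hook_hinge between 0.036 and 0.079 m and x of loop_top in the frame of hook_hinge between -0.008 and 0.008 m and z of loop_top in the frame of hook_hinge between 0.0024 and 0.0084 m and value of joint keeper below 0.035 rad and value of joint buffer above 0.0002 m and angle between basket's own z axis and vertical below 0.12 rad and linear speed of basket below 0.02 m/s and contact force between basket and rack above 1.5 N); the robot touches nothing.
It fails at once if the hook is slammed: swung faster than 2.5 rad/s (velocity of joint hook above 2.5 rad/s).
It fails at once if the basket is forced: pressed against hook and rack with more than 40 N in all (contact force between basket and rack above 40 N).
It fails at once if the loop is rammed in: the buffer pressed by more than 2.5 mm (about 13 N) (value of joint buffer above 0.0025 m).
It fails at once if the basket is tipped by more than 0.45 rad (angle between basket's own z axis and vertical above 0.45 rad).
It fails at once if something else on the bench is moved by more than 20 mm (distance of any of calipers, splint, wax_block, base_former, model_upper, model_lower, plaster_knife from where it was at the start of the episode above 0.02 m).
It also fails if it takes over 72 s, if anything falls off the work surface, if the arm or the gripper's body presses on something with over 40 N, if the wrist force passes 120 N, or if a joint passes its speed limit or range.

## Working session

There is one attempt and no reset: what is moved stays moved. The work goes in short steps, Python scripts to look and compute and a tool call to move; the robot and the scene stay as the last step left them, time stands still between calls to the robot, and variables do not carry over. Pictures are saved under pics/ and viewed, at most 10 in all, crops included, and the job is handed in when it is done.

Besides the shell and the picture viewer there is one more tool, called after ">>>" by a JSON object that holds its "fn" and its "kwargs", one argument or row to a line. carry_out: Moves the arm, as the interface text tells. Its arguments: {"type":"object","properties":{"plan":{"type":"array"},"newtons":{"type":"number"}},"required":["plan"]}

```bash
mkdir -p pics; ls; cat > h.py <<'E'
import numpy as np, cv2
from station import ctrl, vision
from scipy.spatial.transform import Rotation as R
def grab(n,out=None):
    f=vision.grab_frame(n)
    if out: cv2.imwrite('pics/'+out,f['color'][:,:,::-1])
    np.save('pics/'+n+'.npy',f,allow_pickle=True)
    return f
def load(n): return np.load('pics/'+n+'.npy',allow_pickle=True).item()
E
python3 - <<'E'
from h import *
for n in('top','side'):
    f=grab(n,n+'0.png'); print({k:v for k,v in f.items() if k!='color'})
print(ctrl.read_state())
E
```

```text
pics
{'fx': 503.9650551339623, 'fy': 503.9650551339623, 'cx': 312.86074855108865, 'cy': 198.89242730347715, 'position': array([ 327.07133555,   11.51335339, 1437.7980202 ]), 'attitude': array([-2.1522929 ,  2.12314682, -0.16248482])}
{'fx': 390.0278931534657, 'fy': 390.0278931534657, 'cx': 319.2074688895112, 'cy': 196.97235293462109, 'position': array([309.19299913, 741.54929272, 930.7197519 ]), 'attitude': array([-0.41555438,  2.78218481, -1.12445279])}
{'t': 0.1, 'joints': array([-1.52227883e+00,  1.81503190e-01,  1.60789528e+00, -2.33831783e-05,
        1.35383452e+00, -2.06338321e-01]), 'joint_vel': array([-0.00121548,  0.00070533, -0.00276859, -0.00031659, -0.00041438,
        0.00064149]), 'joint_torque': array([ 3.21820444e-04, -4.34822452e+01, -3.42694688e+01,  7.03677745e-02,
        3.39671667e-02, -3.83852796e-05]), 'tcp_pos': array([ 144.92503851, -555.92706548,  237.88591192]), 'tcp_rot': array([-3.11449599e+00, -3.99043889e-01, -1.67273599e-04]), 'force': array([-0.53645147,  0.2731594 ,  0.69990131]), 'moment': array([ 0.02783051, -0.02683315,  0.00770388]), 'finger_force': 0.0, 'width': 87.95990957791027}
```

View pics/top0.png

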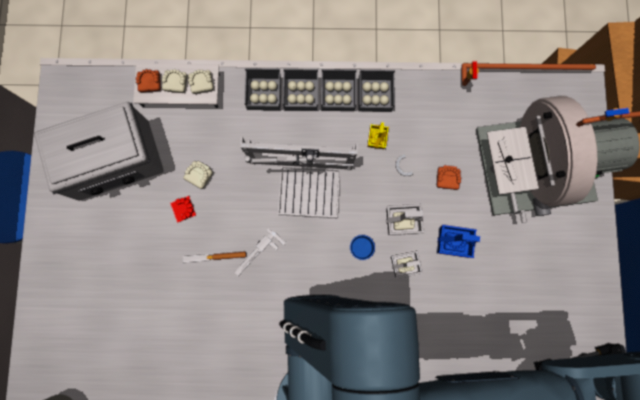

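View pics/side0.png

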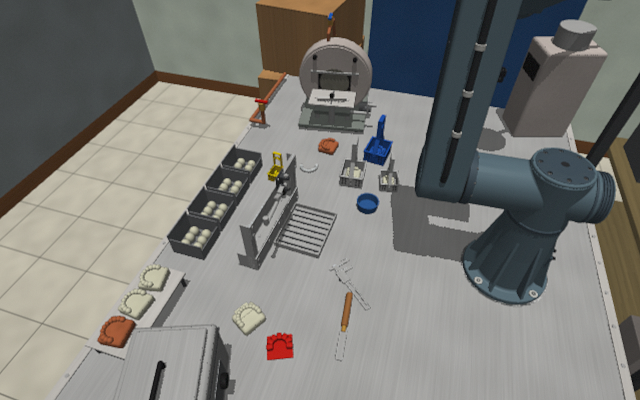

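Basket candidates in the top view are yellow (378,136), blue (458,241), large grey (405,220) and small grey (406,263). I choose the large grey one at (405,220). Next are close crops of that basket and the rack.

```bash
python3 - <<'E'
from h import *
t=load('top')['color'][:,:,::-1]; s=load('side')['color'][:,:,::-1]
def c(im,x,y,w,h,k): 
    o=cv2.resize(im[y:y+h,x:x+w],None,fx=k,fy=k,interpolation=cv2.INTER_CUBIC)
    for i in range((x//10+1)*10,x+w,10): cv2.line(o,((i-x)*k,0),((i-x)*k,8 if i%50 else 20),(0,0,255),1)
    for j in range((y//10+1)*10,y+h,10): cv2.line(o,(0,(j-y)*k),(8 if j%50 else 20,(j-y)*k),(0,0,255),1)
    return o
a=np.vstack([c(t,235,130,130,60,6)[:, :780],np.hstack([c(t,380,200,50,40,6),np.zeros((240,480,3),np.uint8)])])
b=c(s,325,130,80,60,6); a[360:600,300:780]=b[:240]
cv2.imwrite('pics/c1.png',a)
cv2.imwrite('pics/c2.png',c(s,235,150,110,80,7))
E
```

```text
(no output)
```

View pics/c1.png

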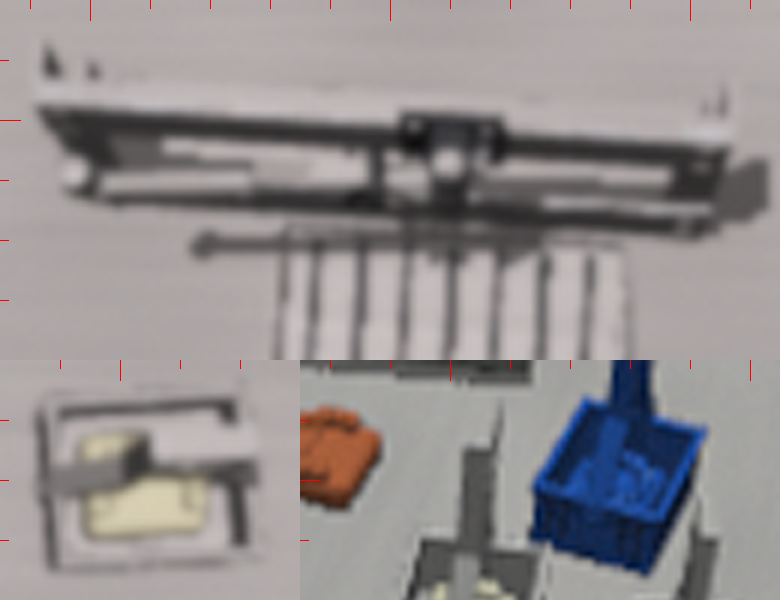

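View pics/c2.png

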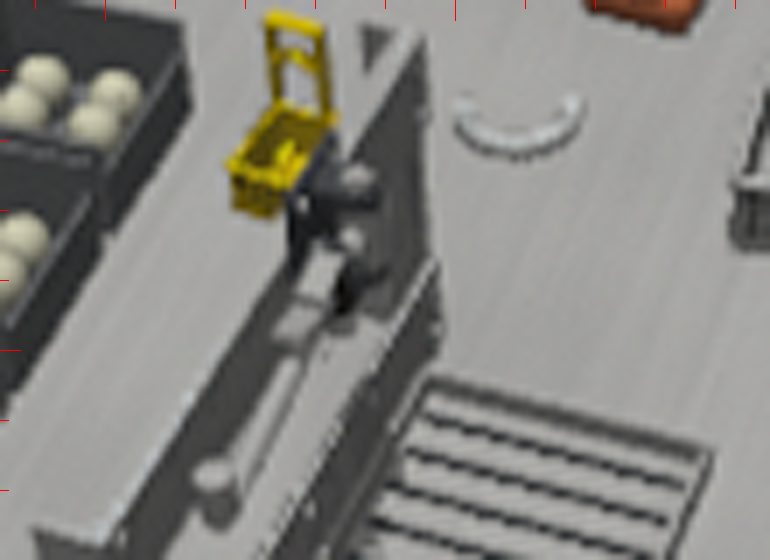

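Top view: the knob is at (247.5,158.7), the hinge pin at (309.5,157.2) and the large grey basket's loop top at (413.8,213.3). Side view: the knob top is at (265.7,217.1) and the pin at (286,175.7). The loop plane runs roughly along the image's horizontal, and the yellow basket stands behind the rack.

```bash
cat >> h.py <<'E'
def ray(f,u,v):
    d=np.array([(u-f['cx'])/f['fx'],(v-f['cy'])/f['fy'],1.]); return f['position'],R.from_rotvec(f['attitude']).apply(d)
def atz(f,u,v,z):
    p,d=ray(f,u,v); return (p+d*(z-p[2])/d[2]).round(1)
def tri(a,b):
    A=[];y=[]
    for p,d in(a,b):
        d=d/np.linalg.norm(d);M=np.eye(3)-np.outer(d,d);A.append(M);y.append(M@p)
    x=np.linalg.lstsq(np.vstack(A),np.hstack(y),rcond=None)[0]
    return x.round(1)
def proj(f,P):
    q=R.from_rotvec(f['attitude']).inv().apply(np.array(P,float)-f['position']); return (q[...,:2]/q[...,2:]*f['fx']+[f['cx'],f['cy']]).round(1)
E
python3 - <<'E'
from h import *
t=load('top');s=load('side')
print('knob',atz(t,247.5,158.7,214),atz(s,265.7,217.1,214),tri(ray(t,247.5,158.7),ray(s,265.7,217.1)))
print('pin',atz(t,309.5,157.2,214),tri(ray(t,309.5,157.2),ray(s,286,175.7)))
ct=lambda x,y:(235+x/6,130+y/6); cb=lambda x,y:(380+x/6,200+(y-360)/6)
print('rail front', atz(t,*ct(100,190),188),atz(t,*ct(715,222),188))
print('rail back', atz(t,*ct(40,105),188),atz(t,*ct(730,148),188))
print('tray', [atz(t,*ct(x,y),18) for x,y in((283,228),(630,245))],atz(t,281,214,18),atz(t,337,218,18))
print('loop', [atz(t,*cb(x,y),167) for x,y in((203,440),(150,430),(255,447),(150,420),(148,455))])
print('rim', [atz(t,*cb(x,y),48) for x,y in((38,400),(235,398),(55,570),(255,562))])
# side crop loop top px
cs=lambda x,y:(325+(x-300)/6,130+(y-360)/6)
print(tri(ray(t,*cb(203,440)),ray(s,*cs(490,430))))
E
```

```text
knob [619.3 182.9 214. ] [617.5 182.6 214. ] [618.3 182.7 214.1]
pin [625.1  28.6 214. ] [623.8  28.3 213.1]
rail front [617.9 175.7 188. ] [607.4 -84.7 188. ]
rail back [654.6 202.5 188. ] [639.6 -91.  188. ]
tray [array([639.9, 109.5,  18. ]), array([633.8, -57.1,  18. ])] [506.4 109.7  18. ] [497.1 -49.3  18. ]
loop [array([ 493.8, -237.9,  167. ]), array([ 497.8, -215.6,  167. ]), array([ 491.1, -259.8,  167. ]), array([ 502.1, -215.6,  167. ]), array([ 487.1, -214.6,  167. ])]
rim [array([ 527.1, -185.1,   48. ]), array([ 529.3, -276.4,   48. ]), array([ 448.2, -192.2,   48. ]), array([ 453.2, -284.2,   48. ])]
[ 490.3 -239.6  160. ]
```

>>> {"fn": "carry_out", "kwargs": {
  "plan": [
    {"turn":[0,0,-0.1],"delta_pos":[0.03,0.045,0.03],"grip":255},
    {"turn":[0,0,-0.215],"delta_pos":[0.125,0.186,0.08],"grip":255},
    {"turn":[0,0,-0.215],"delta_pos":[0.125,0.186,0.08],"grip":255},
    {"turn":[0,0,-0.215],"delta_pos":[0.125,0.186,0.08],"grip":255},
    {"turn":[0,0,-0.215],"delta_pos":[0.125,0.186,0.08],"grip":255}
  ],
  "newtons": 15
}}

```text
t: 0.6
tcp_pos: [270.9, -368.2, 319.3]
tcp_rot: [-3.141, -0.063, -0.001]
force: [-0.0, -0.2, -0.3]
width: 49.8
finger_force: 0.0
```

>>> {"fn": "carry_out", "kwargs": {
  "plan": [
    {"turn":[0,0,0],"delta_pos":[0.125,0.186,0],"grip":255},
    {"turn":[0,0,0],"delta_pos":[0.125,0.186,0],"grip":255},
    {"turn":[0,0,0],"delta_pos":[0.125,0.186,0],"grip":255},
    {"turn":[0,0,0],"delta_pos":[0.125,0.186,0],"grip":255},
    {"turn":[0,0,0],"delta_pos":[0.125,0.186,0],"grip":255}
  ]
}}

```text
t: 1.1
tcp_pos: [396.1, -181.2, 318.6]
tcp_rot: [-3.14, -0.067, -0.001]
force: [-0.2, -0.6, 0.5]
width: 10.7
finger_force: 0.0
```

>>> {"fn": "carry_out", "kwargs": {
  "plan": [
    {"turn":[0,0,0],"delta_pos":[0.125,0.186,0],"grip":255},
    {"turn":[0,0,0],"delta_pos":[0.125,0.186,0],"grip":255},
    {"turn":[0,0,0],"delta_pos":[0.125,0.186,0],"grip":255},
    {"turn":[0,0,0],"delta_pos":[0.125,0.186,0],"grip":255},
    {"turn":[0,0,0],"delta_pos":[0.125,0.186,0],"grip":255}
  ]
}}

```text
t: 1.6
tcp_pos: [521.0, 5.0, 318.2]
tcp_rot: [-3.14, -0.067, 0.001]
force: [-0.2, -1.1, 0.4]
width: 0.8
finger_force: 0.0
```

>>> {"fn": "carry_out", "kwargs": {
  "plan": [
    {"turn":[0,0,0],"delta_pos":[0.125,0.186,-0.03],"grip":255},
    {"turn":[0,0,0],"delta_pos":[0.125,0.186,-0.03],"grip":255},
    {"turn":[0,0,0],"delta_pos":[0.125,0.186,-0.03],"grip":255},
    {"turn":[0,0,0],"delta_pos":[0.125,0.186,-0.03],"grip":255},
    {"turn":[0,0,0],"delta_pos":[0.125,0.186,-0.03],"grip":255}
  ]
}}

```text
t: 2.1
tcp_pos: [645.4, 190.9, 286.7]
tcp_rot: [-3.14, -0.066, 0.003]
force: [1.2, -0.3, -1.2]
width: 0.1
finger_force: 0.0
```

>>> {"fn": "carry_out", "kwargs": {
  "plan": [
    {"turn":[0,0,0],"delta_pos":[0.0,-0.008,-0.045],"grip":255},
    {"turn":[0,0,0],"delta_pos":[0.0,-0.008,-0.08],"grip":255},
    {"turn":[0,0,0],"delta_pos":[0.0,-0.008,-0.087],"grip":255},
    {"turn":[0,0,0],"delta_pos":[0.0,-0.008,-0.087],"grip":255}
  ]
}}

```text
t: 2.5
tcp_pos: [643.9, 179.4, 200.1]
tcp_rot: [3.141, 0.062, -0.006]
force: [0.3, -0.0, -0.9]
width: 0.6
finger_force: 0.0
```

>>> {"fn": "carry_out", "kwargs": {
  "plan": [
    {"turn":[0,0,0],"delta_pos":[-0.006,0,0],"grip":255},
    {"turn":[0,0,0],"delta_pos":[-0.012,0,0],"grip":255},
    {"turn":[0,0,0],"delta_pos":[-0.018,-0.0,0],"grip":255},
    {"turn":[0,0,0],"delta_pos":[-0.024,0,0],"grip":255}
  ]
}}

```text
t: 2.9
tcp_pos: [621.5, 179.6, 203.7]
tcp_rot: [-3.141, -0.062, -0.006]
force: [2.6, -0.1, 1.2]
width: 0.0
finger_force: 1.3
```

```bash
python3 - <<'E'
from h import *
print(ctrl.read_state()['force'],ctrl.read_state()['tcp_pos'])
f=grab('top'); cv2.imwrite('pics/p5.png',cv2.resize(f['color'][120:220,225:365,::-1],None,fx=5,fy=5,interpolation=cv2.INTER_CUBIC))
H=np.array([624,28,190.]); psi=-.05
# TCP path: centre of the knob + 16.5 mm behind it
for a in np.arange(.1,1.6,.1):
    th=psi+np.pi/2+a; e=np.array([np.cos(th),np.sin(th)]); n=np.array([-e[1],e[0]])
    print(round(a,2),(H[:2]+156*e-16*n).round(1))
E
```

```text
[ 2.58629987 -0.07878837  1.22746198] [621.53182308 179.5619594  203.74132119]
0.1 [632.2 184.6]
0.2 [616.5 184.6]
0.3 [600.9 183.1]
0.4 [585.5 180. ]
0.5 [570.6 175.4]
0.6 [556.1 169.4]
0.7 [542.3 161.9]
0.8 [529.4 153. ]
0.9 [517.4 143. ]
1.0 [506.4 131.8]
1.1 [496.6 119.5]
1.2 [488.1 106.3]
1.3 [481.   92.4]
1.4 [475.3  77.8]
1.5 [471.1  62.7]
```

View pics/p5.png

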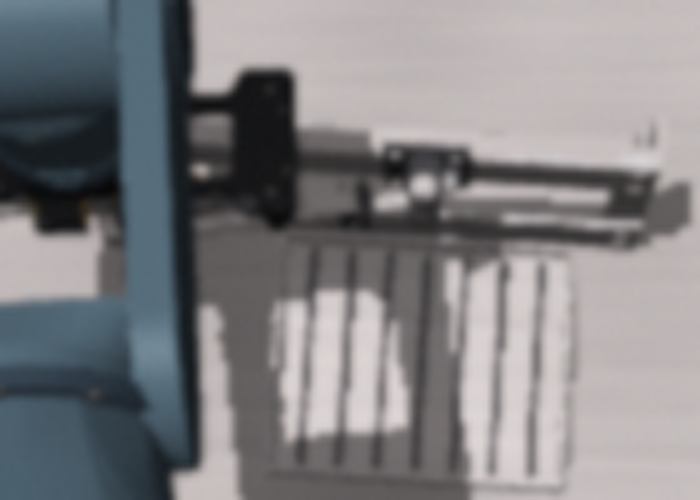

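The arm hides the knob, but the 2.6 N reading in x is the right size for contact with the stiff hinge. I follow the arc and watch the force.

>>> {"fn": "carry_out", "kwargs": {
  "plan": [
    {"turn":[0,0,0.11],"delta_pos":[-0.0045,0.003,-0.001],"grip":255},
    {"turn":[0,0,0.21],"delta_pos":[-0.02,0.003,-0.002],"grip":255},
    {"turn":[0,0,0.31],"delta_pos":[-0.0355,0.0005,-0.002],"grip":255},
    {"turn":[0,0,0.41],"delta_pos":[-0.0505,-0.004,-0.002],"grip":255},
    {"turn":[0,0,0.51],"delta_pos":[-0.065,-0.01,-0.002],"grip":255}
  ]
}}

```text
t: 3.45
tcp_pos: [555.8, 169.4, 200.5]
tcp_rot: [3.021, 0.859, 0.003]
force: [4.2, -0.2, -0.1]
width: 0.4
finger_force: 1.5
```

>>> {"fn": "carry_out", "kwargs": {
  "plan": [
    {"turn":[0,0,0.1],"delta_pos":[-0.014,-0.0075,0],"grip":255},
    {"turn":[0,0,0.2],"delta_pos":[-0.0265,-0.0165,0],"grip":255},
    {"turn":[0,0,0.3],"delta_pos":[-0.0385,-0.0265,0],"grip":255},
    {"turn":[0,0,0.4],"delta_pos":[-0.0495,-0.0375,0],"grip":255},
    {"turn":[0,0,0.5],"delta_pos":[-0.0595,-0.05,0],"grip":255}
  ]
}}

```text
t: 3.95
tcp_pos: [496.3, 119.7, 200.5]
tcp_rot: [2.715, 1.581, 0.003]
force: [3.5, 0.9, -0.2]
width: 0.6
finger_force: 1.5
```

>>> {"fn": "carry_out", "kwargs": {
  "plan": [
    {"turn":[0,0,0.1],"delta_pos":[-0.0085,-0.013,0],"grip":255},
    {"turn":[0,0,0.2],"delta_pos":[-0.0155,-0.027,0],"grip":255},
    {"turn":[0,0,0.25],"delta_pos":[-0.0185,-0.0345,0],"grip":255},
    {"turn":[0,0,0.3],"delta_pos":[-0.0215,-0.0415,0],"grip":255},
    {"turn":[0,0,0.35],"delta_pos":[-0.0235,-0.049,0],"grip":255}
  ]
}}

```text
t: 4.45
tcp_pos: [472.6, 71.0, 200.3]
tcp_rot: [-2.4, -2.026, -0.002]
force: [0.2, 2.9, 1.6]
width: 0.7
finger_force: 1.4
```

>>> {"fn": "carry_out", "kwargs": {
  "plan": [
    {"turn":[0,0,0.05],"delta_pos":[-0.002,-0.006,0],"grip":255},
    {"turn":[0,0,0.09],"delta_pos":[-0.003,-0.011,0],"grip":255},
    {"turn":[0,0,0.11],"delta_pos":[-0.004,-0.015,0],"grip":255}
  ]
}}

```text
t: 4.75
tcp_pos: [468.9, 55.8, 200.3]
tcp_rot: [2.287, 2.154, 0.002]
force: [2.5, 2.6, 1.8]
width: 0.6
finger_force: 1.3
```

>>> {"fn": "carry_out", "kwargs": {
  "plan": [
    {"turn":[0,0,0],"delta_pos":[0,-0.002,0],"grip":255},
    {"turn":[0,0,0],"delta_pos":[0,-0.003,0],"grip":255}
  ]
}}

```text
t: 4.95
tcp_pos: [468.7, 52.7, 199.9]
tcp_rot: [-2.289, -2.151, -0.0]
force: [-0.3, 3.4, 2.0]
width: 0.5
finger_force: 1.3
```

>>> {"fn": "carry_out", "kwargs": {
  "plan": [
    {"turn":[0,0,0],"delta_pos":[0,-0.001,0],"grip":255},
    {"turn":[0,0,0],"delta_pos":[0,-0.002,0],"grip":255}
  ]
}}

```text
t: 5.15
tcp_pos: [468.6, 51.5, 199.7]
tcp_rot: [-2.287, -2.151, -0.001]
force: [-0.6, 9.1, 3.7]
width: 0.8
finger_force: 4.4
```

>>> {"fn": "carry_out", "kwargs": {
  "plan": [
    {"turn":[0,0,0],"delta_pos":[0,-0.001,0],"grip":255},
    {"turn":[0,0,0],"delta_pos":[0,-0.0015,0],"grip":255},
    {"turn":[0,0,0],"delta_pos":[0,-0.0015,0],"grip":255},
    {"turn":[0,0,0],"delta_pos":[0,-0.0015,0],"grip":255}
  ]
}}

```text
t: 5.55
tcp_pos: [468.6, 51.4, 199.7]
tcp_rot: [-2.285, -2.151, -0.004]
force: [-0.0, 12.2, 3.1]
width: 0.8
finger_force: 6.0
```

>>> {"fn": "carry_out", "kwargs": {
  "plan": [
    {"turn":[0,0,0],"delta_pos":[0,0.015,0],"grip":255},
    {"turn":[0,0,0],"delta_pos":[0,0.015,0.04],"grip":255},
    {"turn":[0,0,-0.14],"delta_pos":[0,0,0.085],"grip":255},
    {"turn":[0,0,-0.28],"delta_pos":[0,-0.02,0.12],"grip":255},
    {"turn":[0,0,-0.42],"delta_pos":[0,-0.065,0.12],"grip":255}
  ]
}}

```text
t: 6.05
tcp_pos: [471.2, -15.9, 325.4]
tcp_rot: [2.682, 1.622, 0.01]
force: [1.4, -0.6, -0.2]
width: 0.4
finger_force: 0.0
```

>>> {"fn": "carry_out", "kwargs": {
  "plan": [
    {"turn":[0,0,-0.14],"delta_pos":[0.0,-0.045,0],"grip":0},
    {"turn":[0,0,-0.28],"delta_pos":[0.0,-0.09,0],"grip":0},
    {"turn":[0,0,-0.42],"delta_pos":[0.0,-0.135,0],"grip":0},
    {"turn":[0,0,-0.56],"delta_pos":[0.0,-0.18,0],"grip":0},
    {"turn":[0,0,-0.7],"delta_pos":[0.0,-0.19,0],"grip":0}
  ]
}}

```text
t: 6.55
tcp_pos: [468.0, -210.4, 319.0]
tcp_rot: [3.084, 0.592, -0.003]
force: [0.8, 1.4, 0.4]
width: 38.5
finger_force: 0.0
```

>>> {"fn": "carry_out", "kwargs": {
  "plan": [
    {"turn":[0,0,-0.14],"delta_pos":[0.024,-0.035,0],"grip":0},
    {"turn":[0,0,-0.28],"delta_pos":[0.024,-0.035,0],"grip":0},
    {"turn":[0,0,-0.34],"delta_pos":[0.024,-0.035,0],"grip":0},
    {"turn":[0,0,-0.34],"delta_pos":[0.024,-0.035,0],"grip":0},
    {"turn":[0,0,-0.34],"delta_pos":[0.024,-0.035,0],"grip":0}
  ]
}}

```text
t: 7.05
tcp_pos: [492.7, -241.0, 319.4]
tcp_rot: [-3.141, -0.081, 0.001]
force: [-0.0, 0.6, 0.7]
width: 78.4
finger_force: 0.0
```

```bash
python3 - <<'E'
from h import *
f=grab('wrist','w0.png'); print({k:v for k,v in f.items() if k!='color'}); print(ctrl.read_state())
g=grab('side'); cv2.imwrite('pics/s1.png',cv2.resize(g['color'][140:270,235:415,::-1],None,fx=4,fy=4,interpolation=cv2.INTER_CUBIC))
E
```

```text
{'fx': 309.70691628693146, 'fy': 309.70691628693146, 'cx': 314.4289041166583, 'cy': 196.01847809675493, 'position': array([ 572.1514582, -236.1494104,  466.5790407]), 'attitude': array([ 2.10130311, -1.99785637, -0.31441187])}
{'t': 7.1, 'joints': array([-6.70928306e-01,  6.43176599e-02,  1.57330365e+00, -3.95158001e-04,
        1.50424930e+00,  8.48447028e-01]), 'joint_vel': array([ 0.00244786, -0.00678215,  0.0007535 ,  0.00171796, -0.00171333,
        0.00417809]), 'joint_torque': array([-1.54202878e-01, -3.89676476e+01, -3.59320199e+01,  4.50342160e-02,
       -5.19821642e-02,  1.09946620e-02]), 'tcp_pos': array([ 492.76170654, -240.89444691,  319.55494516]), 'tcp_rot': array([ 3.14042920e+00,  8.08011640e-02, -7.32248699e-04]), 'force': array([-0.33962549,  0.14603394, -0.36830505]), 'moment': array([-0.00121391, -0.02752964, -0.03993704]), 'finger_force': 0.0, 'width': 82.06323427256021}
```

View pics/w0.png

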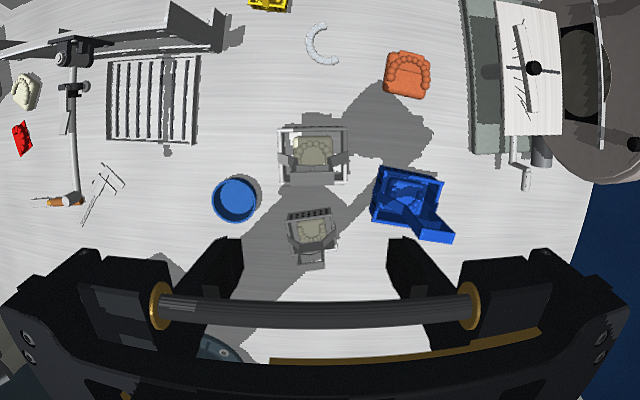

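The hook stands out, with its bar from (75,50) to the knob at (75,200). The large grey basket is centred near (312,155) and the small one at (312,230). I enlarge the basket and the hook.

```bash
python3 - <<'E'
from h import *
im=load('wrist')['color'][:,:,::-1]
def c(x,y,w,h,k):
    o=cv2.resize(im[y:y+h,x:x+w],None,fx=k,fy=k,interpolation=cv2.INTER_CUBIC)
    for i in range((x//10+1)*10,x+w,10): cv2.line(o,((i-x)*k,0),((i-x)*k,8),(0,0,255),1)
    for j in range((y//10+1)*10,y+h,10): cv2.line(o,(0,(j-y)*k),(8,(j-y)*k),(0,0,255),1)
    return o
a=np.zeros((600,800,3),np.uint8)
b=c(270,115,84,85,6); a[:b.shape[0],:b.shape[1]]=b
d=c(45,25,70,150,4)
d=c(50,35,70,150,4)
a[:600,515:795]=d[:600]
cv2.imwrite('pics/w1.png',a)
E
```

```text
(no output)
```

View pics/w1.png

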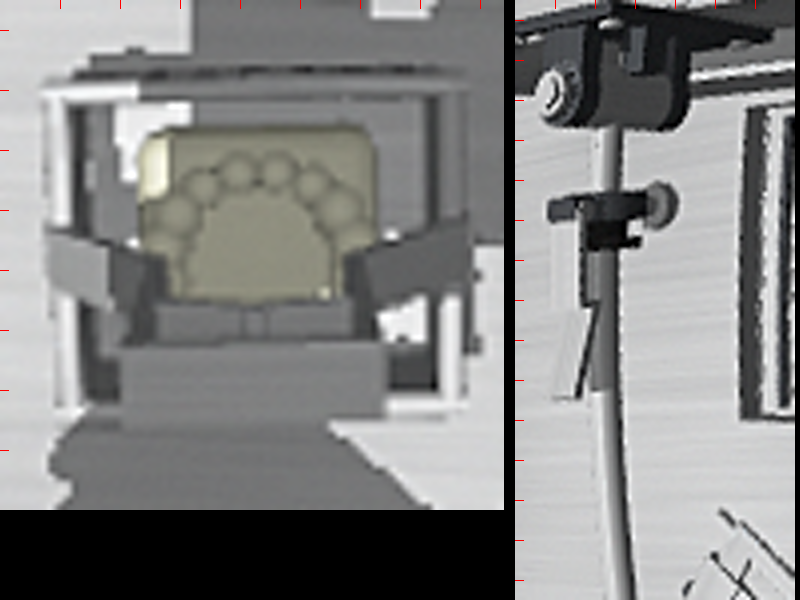

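```bash
cat >> h.py <<'E'
def fz(f,u,v,z):
    x=np.array([u-f['cx'],v-f['cy']]); r=np.hypot(*x); th=r/f['fx']
    d=R.from_rotvec(f['attitude']).apply(np.r_[x/r*np.sin(th),np.cos(th)]); p=f['position']
    return (p+d*(z-p[2])/d[2]).round(1)
E
python3 - <<'E'
from h import *
f=load('wrist'); b=lambda x,y:(270+x/6,115+y/6); h=lambda x,y:(50+(x-515)/4,35+y/4)
L=np.array([fz(f,*b(*q),167) for q in((118,345),(387,342),(387,413),(120,413))]);print(L,L.mean(0))
print('yaw',[np.arctan2(d[1],d[0])-np.pi/2 for d in(L[0]-L[1],L[3]-L[2])])
M=np.array([fz(f,*b(*q),48) for q in((42,87),(468,80),(462,405),(57,408))]);print(M,M.mean(0))
print('yaw',[np.arctan2(d[1],d[0])-np.pi/2 for d in(M[0]-M[1],M[3]-M[2])],[np.arctan2(d[1],d[0]) for d in(M[0]-M[3],M[1]-M[2])])
print('bar',fz(f,*h(608,160),195),fz(f,*h(620,470),195),'buf',fz(f,*h(612,246),190),'mouth',fz(f,*h(567,398),207), 'knob',fz(f,76,196,214))
E
```

```text
[[ 499.1 -215.   167. ]
 [ 501.8 -259.5  167. ]
 [ 489.6 -260.4  167. ]
 [ 487.4 -215.7  167. ]] [ 494.475 -237.65   167.   ]
yaw [np.float64(0.060599866990090234), np.float64(0.04917732022802701)]
[[ 529.4 -187.4   48. ]
 [ 535.7 -283.2   48. ]
 [ 459.7 -287.5   48. ]
 [ 454.2 -192.7   48. ]] [ 494.75 -237.7    48.  ]
yaw [np.float64(0.06566745037705557), np.float64(0.05795191465811933)] [np.float64(0.07036237481055399), np.float64(0.056518689982512166)]
bar [607.9  24.9 195. ] [522.   25.4 195. ] buf [584.3  28.  190. ] mouth [544.4  33.2 207. ] knob [477.9  16.9 214. ]
```

View pics/s1.png

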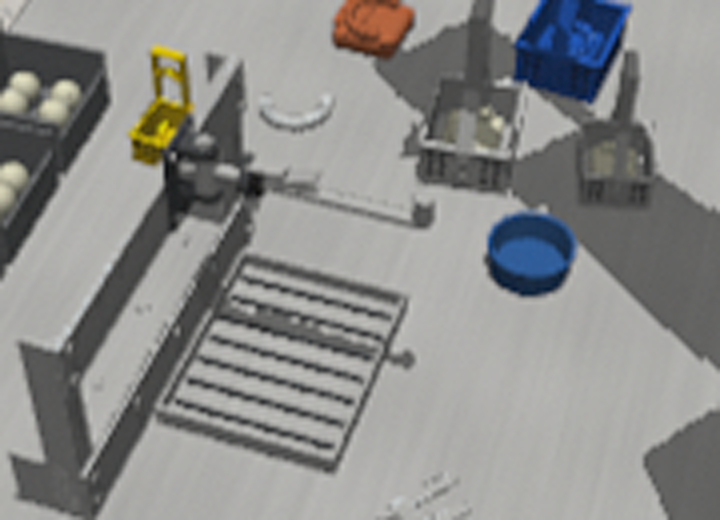

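Basket: the loop centre is at (494.5,-237.7) and the yaw is 0.06. Loop and rim agree. I grasp it now.

>>> {"fn": "carry_out", "kwargs": {
  "plan": [
    {"turn":[0,0,0.01],"delta_pos":[0.0017,0.0032,-0.045],"grip":0},
    {"turn":[0,0,0.01],"delta_pos":[0.0017,0.0032,-0.09],"grip":0},
    {"turn":[0,0,0.01],"delta_pos":[0.0017,0.0032,-0.135],"grip":0},
    {"turn":[0,0,0.01],"delta_pos":[0.0017,0.0032,-0.18],"grip":0},
    {"turn":[0,0,0.01],"delta_pos":[0.0017,0.0032,-0.203],"grip":0}
  ]
}}

```text
t: 7.65
tcp_pos: [492.6, -236.0, 112.9]
tcp_rot: [-3.137, -0.096, 0.006]
force: [-1.1, -0.0, -0.4]
width: 88.2
finger_force: 0.0
```

>>> {"fn": "carry_out", "kwargs": {
  "plan": [
    {"turn":[0,0,0],"delta_pos":[0,0,0],"grip":255},
    {"turn":[0,0,0],"delta_pos":[0,0,0],"grip":255},
    {"turn":[0,0,0],"delta_pos":[0,0,0],"grip":255},
    {"turn":[0,0,0],"delta_pos":[0,0,0],"grip":255},
    {"turn":[0,0,0],"delta_pos":[0,0,0],"grip":255}
  ],
  "newtons": 25
}}

```text
t: 8.15
tcp_pos: [495.4, -238.3, 118.3]
tcp_rot: [3.138, 0.094, 0.003]
force: [-0.0, 0.3, -0.8]
width: 50.4
finger_force: 0.0
```

>>> {"fn": "carry_out", "kwargs": {
  "plan": [
    {"turn":[0,0,0],"delta_pos":[0,0,0],"grip":255},
    {"turn":[0,0,0],"delta_pos":[0,0,0],"grip":255},
    {"turn":[0,0,0],"delta_pos":[0,0,0],"grip":255},
    {"turn":[0,0,0],"delta_pos":[0,0,0],"grip":255}
  ]
}}

```text
t: 8.55
tcp_pos: [495.1, -238.2, 117.8]
tcp_rot: [3.139, 0.094, 0.002]
force: [-1.1, 0.0, 6.6]
width: 44.1
finger_force: 25.0
```

```bash
python3 - <<'E'
from h import *
s=load('side')
print('knob',atz(s,341,190.7,214), 'model', proj(s,[[468.2,36,214],[624,28,214]]))
E
```

```text
knob [465.3  41.3 214. ] model [[340.5 189.1]
 [285.4 175.2]]
```

>>> {"fn": "carry_out", "kwargs": {
  "plan": [
    {"turn":[0,0,0],"delta_pos":[0,0,0.015],"grip":255},
    {"turn":[0,0,0],"delta_pos":[0,0,0.045],"grip":255},
    {"turn":[0,0,0],"delta_pos":[0,0,0.08],"grip":255},
    {"turn":[0,0,0],"delta_pos":[0,0.01,0.095],"grip":255},
    {"turn":[0,0,0],"delta_pos":[0,0.035,0.095],"grip":255}
  ]
}}

```text
t: 9.05
tcp_pos: [496.0, -204.2, 214.8]
tcp_rot: [3.137, 0.09, 0.007]
force: [-0.8, 0.6, -3.2]
width: 43.8
finger_force: 25.0
```

>>> {"fn": "carry_out", "kwargs": {
  "plan": [
    {"turn":[0,0,-0.02],"delta_pos":[-0.016,0.035,0],"grip":255},
    {"turn":[0,0,-0.05],"delta_pos":[-0.032,0.075,0],"grip":255},
    {"turn":[0,0,-0.08],"delta_pos":[-0.048,0.115,0],"grip":255},
    {"turn":[0,0,-0.11],"delta_pos":[-0.064,0.155,0],"grip":255},
    {"turn":[0,0,-0.11],"delta_pos":[-0.08,0.185,0],"grip":255}
  ]
}}

```text
t: 9.55
tcp_pos: [412.7, -15.0, 210.9]
tcp_rot: [-3.139, 0.079, 0.002]
force: [-0.1, 0.8, -2.1]
width: 43.6
finger_force: 25.0
```

>>> {"fn": "carry_out", "kwargs": {
  "plan": [
    {"turn":[0,0,0],"delta_pos":[0,0.025,0],"grip":255},
    {"turn":[0,0,0],"delta_pos":[0,0.045,0],"grip":255},
    {"turn":[0,0,0],"delta_pos":[0,0.0565,0],"grip":255},
    {"turn":[0,0,0],"delta_pos":[0,0.0565,0],"grip":255},
    {"turn":[0,0,0],"delta_pos":[0,0.0565,0],"grip":255}
  ]
}}

```text
t: 10.05
tcp_pos: [414.5, 38.6, 211.5]
tcp_rot: [3.14, -0.078, -0.001]
force: [0.0, 0.3, -2.8]
width: 43.8
finger_force: 25.0
```

```bash
python3 - <<'E'
from h import *
f=grab('wrist'); g=grab('side'); s=ctrl.read_state(); print(s['tcp_pos'],s['tcp_rot'],s['force'],s['moment'],s['width'])
a=cv2.resize(g['color'][130:255,260:420,::-1],(800,625)[:2],interpolation=cv2.INTER_CUBIC)[:250*1]
A=np.zeros((600,800,3),np.uint8)
A[:, :400]=cv2.resize(f['color'][0:300,215:415,::-1],(400,600),interpolation=cv2.INTER_CUBIC)
A[:400,400:]=cv2.resize(g['color'][150:250,280:380,::-1],(400,400),interpolation=cv2.INTER_CUBIC)
cv2.imwrite('pics/p9.png',A)
E
```

```text
[414.69307197  38.05132869 211.59035209] [ 3.14029343e+00 -8.00816682e-02 -4.57305195e-04] [-0.07530592 -0.20739491 -3.15336346] [0.05288389 0.00830096 0.05421942] 43.339552818770585
```

View pics/p9.png

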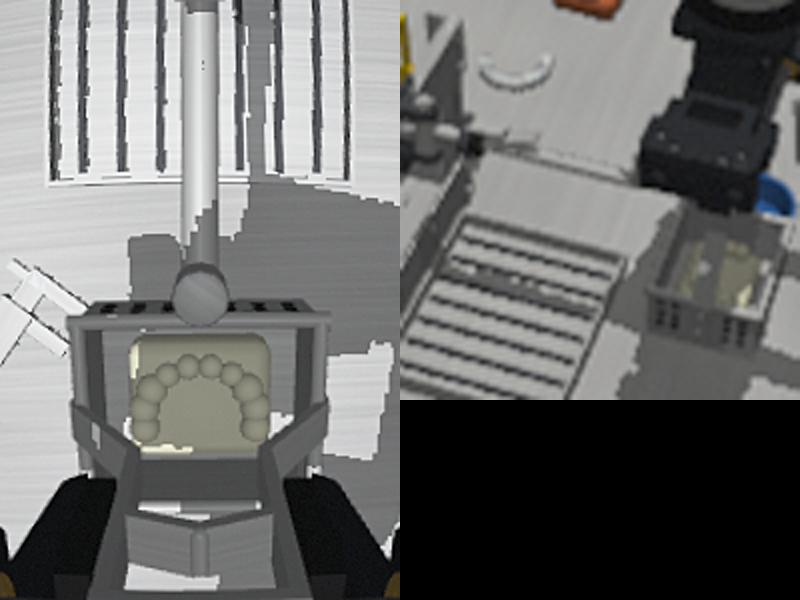

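The bar, knob and loop ridge are all centred at column ~200 of the crop, so the basket is aligned with the bar. I thread it over the knob and lower it.

>>> {"fn": "carry_out", "kwargs": {
  "plan": [
    {"turn":[0,0,0],"delta_pos":[0.015,-0.0008,0],"grip":255},
    {"turn":[0,0,0],"delta_pos":[0.035,-0.0018,0],"grip":255},
    {"turn":[0,0,0],"delta_pos":[0.055,-0.0028,0],"grip":255},
    {"turn":[0,0,0],"delta_pos":[0.075,-0.0038,0],"grip":255},
    {"turn":[0,0,0],"delta_pos":[0.085,-0.0043,0],"grip":255}
  ]
}}

```text
t: 10.65
tcp_pos: [501.0, 33.2, 211.5]
tcp_rot: [3.14, -0.081, 0.0]
force: [-0.3, -0.2, -2.6]
width: 43.6
finger_force: 25.0
```

>>> {"fn": "carry_out", "kwargs": {
  "plan": [
    {"turn":[0,0,0],"delta_pos":[0,0,-0.008],"grip":255},
    {"turn":[0,0,0],"delta_pos":[0,0,-0.018],"grip":255},
    {"turn":[0,0,0],"delta_pos":[0,0,-0.026],"grip":255},
    {"turn":[0,0,0],"delta_pos":[0,0,-0.028],"grip":255},
    {"turn":[0,0,0],"delta_pos":[0,0,-0.028],"grip":255}
  ]
}}

```text
t: 11.15
tcp_pos: [498.8, 34.6, 183.0]
tcp_rot: [-3.14, 0.079, 0.002]
force: [0.4, -0.2, -3.8]
width: 43.7
finger_force: 25.0
```

>>> {"fn": "carry_out", "kwargs": {
  "plan": [
    {"turn":[0,0,0],"delta_pos":[0,0,-0.001],"grip":255},
    {"turn":[0,0,0],"delta_pos":[0,0,-0.002],"grip":255},
    {"turn":[0,0,0],"delta_pos":[0,0,-0.002],"grip":255}
  ]
}}

```text
t: 11.45
tcp_pos: [499.7, 34.5, 181.9]
tcp_rot: [3.141, -0.079, 0.001]
force: [-0.3, 0.1, -3.2]
width: 43.7
finger_force: 25.0
```

>>> {"fn": "carry_out", "kwargs": {
  "plan": [
    {"turn":[0,0,0],"delta_pos":[0,0,-0.001],"grip":255},
    {"turn":[0,0,0],"delta_pos":[0,0,-0.0015],"grip":255},
    {"turn":[0,0,0],"delta_pos":[0,0,-0.0015],"grip":255}
  ]
}}

```text
t: 11.75
tcp_pos: [499.6, 34.5, 180.2]
tcp_rot: [-3.141, 0.079, 0.0]
force: [-0.7, -1.0, -3.8]
width: 43.7
finger_force: 25.0
```

>>> {"fn": "carry_out", "kwargs": {
  "plan": [
    {"turn":[0,0,0],"delta_pos":[0,0,-0.001],"grip":255},
    {"turn":[0,0,0],"delta_pos":[0,0,-0.001],"grip":255}
  ]
}}

```text
t: 11.95
tcp_pos: [499.6, 34.5, 179.1]
tcp_rot: [-3.141, 0.079, 0.0]
force: [-0.0, -0.7, -2.9]
width: 43.9
finger_force: 25.0
```

>>> {"fn": "carry_out", "kwargs": {
  "plan": [
    {"turn":[0,0,0],"delta_pos":[0,0,-0.001],"grip":255},
    {"turn":[0,0,0],"delta_pos":[0,0,-0.001],"grip":255}
  ]
}}

```text
t: 12.15
tcp_pos: [499.7, 34.4, 178.2]
tcp_rot: [3.141, -0.079, 0.0]
force: [0.1, 0.4, -3.5]
width: 43.6
finger_force: 25.0
```

>>> {"fn": "carry_out", "kwargs": {
  "plan": [
    {"turn":[0,0,0],"delta_pos":[0,0,-0.001],"grip":255},
    {"turn":[0,0,0],"delta_pos":[0,0,-0.001],"grip":255}
  ]
}}

```text
t: 12.35
tcp_pos: [499.9, 34.4, 177.9]
tcp_rot: [3.14, -0.079, 0.001]
force: [-2.3, 0.7, 3.4]
width: 43.9
finger_force: 25.0
```

>>> {"fn": "carry_out", "kwargs": {
  "plan": [
    {"turn":[0,0,0],"delta_pos":[0,0,-0.0005],"grip":255},
    {"turn":[0,0,0],"delta_pos":[0,0,-0.0005],"grip":255}
  ]
}}

```text
t: 12.55
tcp_pos: [499.9, 34.4, 177.9]
tcp_rot: [3.14, -0.079, 0.001]
force: [-3.9, 0.2, 7.7]
width: 43.7
finger_force: 25.0
```

>>> {"fn": "carry_out", "kwargs": {
  "plan": [
    {"turn":[0,0,0],"delta_pos":[0,0,0.0013],"grip":255},
    {"turn":[0,0,0],"delta_pos":[0,0,0.0013],"grip":255}
  ]
}}

```text
t: 12.75
tcp_pos: [499.8, 34.5, 178.1]
tcp_rot: [-3.141, 0.079, -0.001]
force: [-0.2, -0.0, 0.2]
width: 44.0
finger_force: 25.0
```

>>> {"fn": "carry_out", "kwargs": {
  "plan": [
    {"turn":[0,0,0],"delta_pos":[0.004,-0.0002,0],"grip":255},
    {"turn":[0,0,0],"delta_pos":[0.008,-0.0004,0],"grip":255},
    {"turn":[0,0,0],"delta_pos":[0.012,-0.0006,0],"grip":255}
  ]
}}

```text
t: 13.05
tcp_pos: [512.0, 33.8, 178.0]
tcp_rot: [3.141, -0.079, -0.0]
force: [-2.3, -1.0, 2.6]
width: 43.8
finger_force: 25.0
```

>>> {"fn": "carry_out", "kwargs": {
  "plan": [
    {"turn":[0,0,0],"delta_pos":[0.004,-0.0002,0],"grip":255},
    {"turn":[0,0,0],"delta_pos":[0.008,-0.0004,0],"grip":255},
    {"turn":[0,0,0],"delta_pos":[0.012,-0.0006,0],"grip":255}
  ]
}}

```text
t: 13.35
tcp_pos: [524.0, 33.2, 178.0]
tcp_rot: [3.141, -0.079, -0.0]
force: [-3.2, -1.1, 1.5]
width: 43.7
finger_force: 25.0
```

>>> {"fn": "carry_out", "kwargs": {
  "plan": [
    {"turn":[0,0,0],"delta_pos":[0,0,0.0005],"grip":255},
    {"turn":[0,0,0],"delta_pos":[0.004,-0.0002,0.0005],"grip":255},
    {"turn":[0,0,0],"delta_pos":[0.008,-0.0004,0.0005],"grip":255}
  ]
}}

```text
t: 13.65
tcp_pos: [531.8, 32.9, 178.2]
tcp_rot: [-3.14, 0.079, 0.0]
force: [-0.5, -0.4, -2.6]
width: 43.6
finger_force: 25.0
```

>>> {"fn": "carry_out", "kwargs": {
  "plan": [
    {"turn":[0,0,0],"delta_pos":[0.003,-0.0002,0],"grip":255},
    {"turn":[0,0,0],"delta_pos":[0.006,-0.0003,0],"grip":255}
  ]
}}

```text
t: 13.85
tcp_pos: [537.9, 32.6, 178.2]
tcp_rot: [-3.14, 0.079, 0.0]
force: [-0.4, 0.6, -2.5]
width: 43.7
finger_force: 25.0
```

>>> {"fn": "carry_out", "kwargs": {
  "plan": [
    {"turn":[0,0,0],"delta_pos":[0.003,-0.0002,0],"grip":255},
    {"turn":[0,0,0],"delta_pos":[0.006,-0.0003,0],"grip":255}
  ]
}}

```text
t: 14.05
tcp_pos: [543.9, 32.3, 178.4]
tcp_rot: [-3.141, 0.079, 0.0]
force: [-0.0, -0.1, -3.3]
width: 43.9
finger_force: 25.0
```

>>> {"fn": "carry_out", "kwargs": {
  "plan": [
    {"turn":[0,0,0],"delta_pos":[0.002,-0.0001,0],"grip":255},
    {"turn":[0,0,0],"delta_pos":[0.004,-0.0002,0],"grip":255}
  ]
}}

```text
t: 14.25
tcp_pos: [547.8, 32.1, 178.5]
tcp_rot: [-3.141, 0.079, 0.0]
force: [-0.8, -0.9, -2.9]
width: 43.7
finger_force: 25.0
```

>>> {"fn": "carry_out", "kwargs": {
  "plan": [
    {"turn":[0,0,0],"delta_pos":[0.002,-0.0001,0],"grip":255},
    {"turn":[0,0,0],"delta_pos":[0.003,-0.0002,0],"grip":255}
  ]
}}

```text
t: 14.45
tcp_pos: [550.8, 31.8, 178.5]
tcp_rot: [3.141, -0.079, 0.0]
force: [-0.6, 0.1, -2.7]
width: 43.7
finger_force: 25.0
```

>>> {"fn": "carry_out", "kwargs": {
  "plan": [
    {"turn":[0,0,0],"delta_pos":[0.0015,-0.0001,0],"grip":255},
    {"turn":[0,0,0],"delta_pos":[0.003,-0.0002,0],"grip":255}
  ]
}}

```text
t: 14.65
tcp_pos: [553.7, 31.6, 178.5]
tcp_rot: [-3.141, 0.079, -0.0]
force: [-0.1, -0.4, -3.2]
width: 43.9
finger_force: 25.0
```

>>> {"fn": "carry_out", "kwargs": {
  "plan": [
    {"turn":[0,0,0],"delta_pos":[0.0015,-0.0001,0],"grip":255},
    {"turn":[0,0,0],"delta_pos":[0.002,-0.0001,0],"grip":255}
  ]
}}

```text
t: 14.85
tcp_pos: [555.7, 31.5, 178.5]
tcp_rot: [3.141, -0.079, -0.0]
force: [-0.3, 0.1, -3.1]
width: 43.7
finger_force: 25.0
```

>>> {"fn": "carry_out", "kwargs": {
  "plan": [
    {"turn":[0,0,0],"delta_pos":[0.0015,-0.0001,0],"grip":255},
    {"turn":[0,0,0],"delta_pos":[0.002,-0.0001,0],"grip":255}
  ]
}}

```text
t: 15.05
tcp_pos: [557.4, 31.5, 178.2]
tcp_rot: [-3.141, 0.079, 0.001]
force: [0.5, -0.3, -4.3]
width: 43.8
finger_force: 25.0
```

Fz drops to -4.3, so the keeper begins to press down. I continue in small steps.

>>> {"fn": "carry_out", "kwargs": {
  "plan": [
    {"turn":[0,0,0],"delta_pos":[0.0015,-0.0001,0],"grip":255},
    {"turn":[0,0,0],"delta_pos":[0.002,-0.0001,0],"grip":255}
  ]
}}

```text
t: 15.25
tcp_pos: [559.5, 31.4, 178.2]
tcp_rot: [-3.141, 0.079, 0.001]
force: [-1.3, 0.7, -4.1]
width: 43.6
finger_force: 25.0
```

>>> {"fn": "carry_out", "kwargs": {
  "plan": [
    {"turn":[0,0,0],"delta_pos":[0.001,-0.0001,0],"grip":255},
    {"turn":[0,0,0],"delta_pos":[0.002,-0.0001,0],"grip":255}
  ]
}}

```text
t: 15.45
tcp_pos: [561.3, 31.3, 178.2]
tcp_rot: [-3.141, 0.079, 0.001]
force: [-2.3, -0.5, -5.2]
width: 43.8
finger_force: 25.0
```

>>> {"fn": "carry_out", "kwargs": {
  "plan": [
    {"turn":[0,0,0],"delta_pos":[0.001,0,0],"grip":255},
    {"turn":[0,0,0],"delta_pos":[0.002,-0.0001,0],"grip":255}
  ]
}}

```text
t: 15.65
tcp_pos: [563.4, 31.2, 178.2]
tcp_rot: [-3.14, 0.079, 0.001]
force: [-3.0, 0.3, -5.1]
width: 43.7
finger_force: 25.0
```

>>> {"fn": "carry_out", "kwargs": {
  "plan": [
    {"turn":[0,0,0],"delta_pos":[0.001,0,0],"grip":255},
    {"turn":[0,0,0],"delta_pos":[0.002,-0.0001,0],"grip":255}
  ]
}}

```text
t: 15.85
tcp_pos: [565.9, 31.0, 178.5]
tcp_rot: [3.141, -0.079, 0.001]
force: [-1.1, 0.6, -5.6]
width: 44.0
finger_force: 25.0
```

>>> {"fn": "carry_out", "kwargs": {
  "plan": [
    {"turn":[0,0,0],"delta_pos":[0.001,0,0],"grip":255},
    {"turn":[0,0,0],"delta_pos":[0.002,-0.0001,0],"grip":255}
  ]
}}

```text
t: 16.05
tcp_pos: [568.0, 31.0, 178.6]
tcp_rot: [3.141, -0.079, 0.001]
force: [-1.6, -0.4, -5.5]
width: 44.1
finger_force: 25.0
```

>>> {"fn": "carry_out", "kwargs": {
  "plan": [
    {"turn":[0,0,0],"delta_pos":[0.001,0,0],"grip":255},
    {"turn":[0,0,0],"delta_pos":[0.0015,-0.0001,0],"grip":255}
  ]
}}

```text
t: 16.25
tcp_pos: [569.4, 30.9, 178.6]
tcp_rot: [-3.141, 0.079, -0.001]
force: [-0.8, 0.7, -5.8]
width: 43.5
finger_force: 25.0
```

>>> {"fn": "carry_out", "kwargs": {
  "plan": [
    {"turn":[0,0,0],"delta_pos":[0.001,-0.0001,0],"grip":255},
    {"turn":[0,0,0],"delta_pos":[0.0015,-0.0001,0],"grip":255}
  ]
}}

```text
t: 16.45
tcp_pos: [570.7, 30.7, 178.5]
tcp_rot: [3.141, -0.079, 0.0]
force: [-2.2, 0.1, -5.0]
width: 43.8
finger_force: 25.0
```

>>> {"fn": "carry_out", "kwargs": {
  "plan": [
    {"turn":[0,0,0],"delta_pos":[0.001,-0.0001,0],"grip":255},
    {"turn":[0,0,0],"delta_pos":[0.001,-0.0001,0],"grip":255}
  ]
}}

```text
t: 16.65
tcp_pos: [571.9, 30.6, 178.6]
tcp_rot: [3.141, -0.079, 0.001]
force: [-0.1, 0.3, -4.9]
width: 43.8
finger_force: 25.0
```

>>> {"fn": "carry_out", "kwargs": {
  "plan": [
    {"turn":[0,0,0],"delta_pos":[0.001,-0.0,0],"grip":255},
    {"turn":[0,0,0],"delta_pos":[0.001,-0.0,0],"grip":255}
  ]
}}

```text
t: 16.85
tcp_pos: [572.9, 30.6, 178.6]
tcp_rot: [3.141, -0.079, 0.001]
force: [-0.4, 0.7, -5.5]
width: 43.8
finger_force: 25.0
```

>>> {"fn": "carry_out", "kwargs": {
  "plan": [
    {"turn":[0,0,0],"delta_pos":[0.001,-0.0001,0],"grip":255},
    {"turn":[0,0,0],"delta_pos":[0.001,-0.0001,0],"grip":255}
  ]
}}

```text
t: 17.05
tcp_pos: [573.8, 30.5, 178.6]
tcp_rot: [-3.141, 0.079, -0.0]
force: [-0.1, 0.3, -5.4]
width: 43.7
finger_force: 25.0
```

>>> {"fn": "carry_out", "kwargs": {
  "plan": [
    {"turn":[0,0,0],"delta_pos":[0.0007,0,0],"grip":255},
    {"turn":[0,0,0],"delta_pos":[0.0007,0,0],"grip":255}
  ]
}}

```text
t: 17.25
tcp_pos: [574.5, 30.6, 178.5]
tcp_rot: [-3.141, 0.079, -0.0]
force: [-0.7, 0.2, -6.1]
width: 44.0
finger_force: 25.0
```

>>> {"fn": "carry_out", "kwargs": {
  "plan": [
    {"turn":[0,0,0],"delta_pos":[0.0007,0,0],"grip":255},
    {"turn":[0,0,0],"delta_pos":[0.0007,0,0],"grip":255}
  ]
}}

```text
t: 17.45
tcp_pos: [575.2, 30.5, 178.6]
tcp_rot: [-3.141, 0.079, -0.0]
force: [0.8, -0.6, -5.6]
width: 43.9
finger_force: 25.0
```

>>> {"fn": "carry_out", "kwargs": {
  "plan": [
    {"turn":[0,0,0],"delta_pos":[0.0007,0,0],"grip":255},
    {"turn":[0,0,0],"delta_pos":[0.0007,0,0],"grip":255}
  ]
}}

```text
t: 17.65
tcp_pos: [576.1, 30.5, 178.6]
tcp_rot: [3.141, -0.079, 0.001]
force: [0.6, -0.1, -4.2]
width: 43.9
finger_force: 25.0
```

>>> {"fn": "carry_out", "kwargs": {
  "plan": [
    {"turn":[0,0,0],"delta_pos":[0.0007,-0.0001,0],"grip":255},
    {"turn":[0,0,0],"delta_pos":[0.0007,-0.0001,0],"grip":255}
  ]
}}

```text
t: 17.85
tcp_pos: [576.9, 30.4, 178.7]
tcp_rot: [3.141, -0.079, 0.001]
force: [0.3, 0.8, -4.6]
width: 44.0
finger_force: 25.0
```

>>> {"fn": "carry_out", "kwargs": {
  "plan": [
    {"turn":[0,0,0],"delta_pos":[0.0007,0,0],"grip":255},
    {"turn":[0,0,0],"delta_pos":[0.0007,0,0],"grip":255}
  ]
}}

```text
t: 18.05
tcp_pos: [577.6, 30.4, 178.7]
tcp_rot: [3.141, -0.079, 0.001]
force: [1.9, -0.8, -5.3]
width: 43.8
finger_force: 25.0
```

>>> {"fn": "carry_out", "kwargs": {
  "plan": [
    {"turn":[0,0,0],"delta_pos":[0.0005,0,0],"grip":255},
    {"turn":[0,0,0],"delta_pos":[0.0005,0,0],"grip":255}
  ]
}}

```text
t: 18.25
tcp_pos: [577.8, 30.4, 178.7]
tcp_rot: [3.14, -0.079, 0.0]
force: [1.7, -0.3, -3.8]
width: 43.9
finger_force: 25.0
```

>>> {"fn": "carry_out", "kwargs": {
  "plan": [
    {"turn":[0,0,0],"delta_pos":[0.0005,0,0],"grip":255},
    {"turn":[0,0,0],"delta_pos":[0.0005,0,0],"grip":255}
  ]
}}

```text
t: 18.45
tcp_pos: [578.0, 30.4, 178.6]
tcp_rot: [3.14, -0.079, -0.001]
force: [-0.1, -0.2, -3.7]
width: 44.0
finger_force: 25.0
```

>>> {"fn": "carry_out", "kwargs": {
  "plan": [
    {"turn":[0,0,0],"delta_pos":[0.0005,0,0],"grip":255},
    {"turn":[0,0,0],"delta_pos":[0.0005,0,0],"grip":255}
  ]
}}

```text
t: 18.65
tcp_pos: [578.3, 30.4, 178.5]
tcp_rot: [3.14, -0.079, -0.001]
force: [-3.2, 0.6, -1.2]
width: 44.1
finger_force: 25.0
```

>>> {"fn": "carry_out", "kwargs": {
  "plan": [
    {"turn":[0,0,0],"delta_pos":[0.0005,0,0],"grip":255},
    {"turn":[0,0,0],"delta_pos":[0.0005,0,0],"grip":255}
  ]
}}

```text
t: 18.85
tcp_pos: [578.4, 30.5, 178.3]
tcp_rot: [-3.141, 0.079, 0.003]
force: [-5.7, -1.2, -0.6]
width: 44.0
finger_force: 25.0
```

>>> {"fn": "carry_out", "kwargs": {
  "plan": [
    {"turn":[0,0,0],"delta_pos":[0.0003,0,0],"grip":255},
    {"turn":[0,0,0],"delta_pos":[0.0003,0,0],"grip":255}
  ]
}}

```text
t: 19.05
tcp_pos: [578.5, 30.5, 178.2]
tcp_rot: [-3.141, 0.079, 0.004]
force: [-6.2, -0.2, -0.2]
width: 43.5
finger_force: 25.0
```

>>> {"fn": "carry_out", "kwargs": {
  "plan": [
    {"turn":[0,0,0],"delta_pos":[0.0004,0,0],"grip":255},
    {"turn":[0,0,0],"delta_pos":[0.0004,0,0],"grip":255}
  ]
}}

```text
t: 19.25
tcp_pos: [578.7, 30.5, 178.2]
tcp_rot: [-3.141, 0.079, 0.005]
force: [-7.6, -0.4, -1.0]
width: 43.8
finger_force: 25.0
```

>>> {"fn": "carry_out", "kwargs": {
  "plan": [
    {"turn":[0,0,0],"delta_pos":[0.0003,0,0],"grip":255},
    {"turn":[0,0,0],"delta_pos":[0.0003,0,0],"grip":255}
  ]
}}

```text
t: 19.45
tcp_pos: [578.8, 30.5, 178.2]
tcp_rot: [3.141, -0.079, -0.005]
force: [-7.3, -2.1, 0.2]
width: 43.7
finger_force: 25.0
```

```bash
python3 - <<'E'
from h import *
f=grab('wrist'); g=grab('side'); s=ctrl.read_state(); print(s['tcp_pos'],s['tcp_rot'],s['force'],s['moment'])
A=np.zeros((600,800,3),np.uint8)
A[:, :400]=cv2.resize(f['color'][0:300,215:415,::-1],(400,600),interpolation=cv2.INTER_CUBIC)
A[:400,400:]=cv2.resize(g['color'][150:230,260:340,::-1],(400,400),interpolation=cv2.INTER_CUBIC)
cv2.imwrite('pics/p10.png',A)
E
```

```text
[578.808308    30.50732334 178.16571056] [ 3.14056064 -0.07868792 -0.00517247] [-8.52228719 -0.77853479  0.82341028] [-0.06553625  1.1138037  -0.02779495]
```

View pics/p10.png

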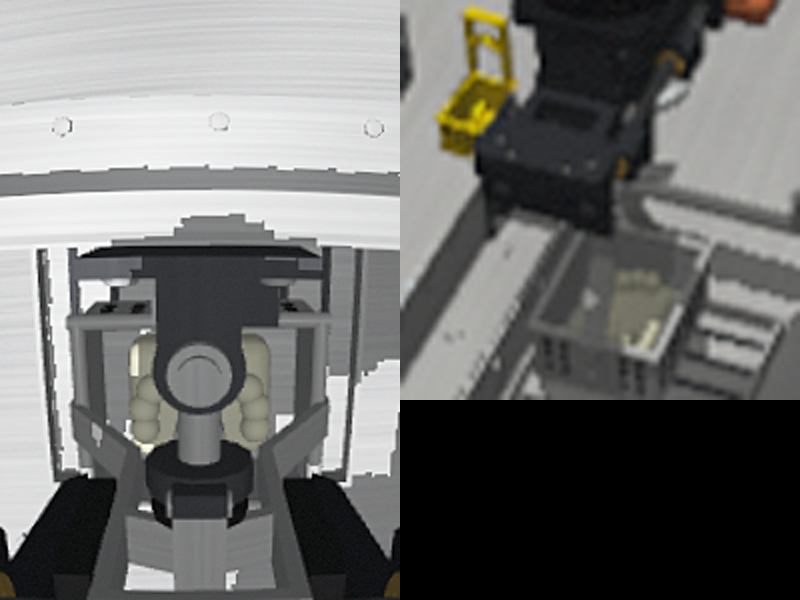

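The loop is on the bar under the keeper at about (200,545), close to the buffer. The force is about 8 N with a 1.2 mm advance, which matches the buffer yielding. I ease off to test whether the keeper holds it.

>>> {"fn": "carry_out", "kwargs": {
  "plan": [
    {"turn":[0,0,0],"delta_pos":[-0.0005,0,0],"grip":255},
    {"turn":[0,0,0],"delta_pos":[-0.001,0,0],"grip":255},
    {"turn":[0,0,0],"delta_pos":[-0.001,0,0],"grip":255}
  ]
}}

```text
t: 19.85
tcp_pos: [578.4, 30.5, 178.2]
tcp_rot: [-3.14, 0.079, 0.003]
force: [-5.4, -0.4, -2.0]
width: 43.6
finger_force: 25.0
```

>>> {"fn": "carry_out", "kwargs": {
  "plan": [
    {"turn":[0,0,0],"delta_pos":[-0.0005,0,0],"grip":255},
    {"turn":[0,0,0],"delta_pos":[-0.0005,0,0],"grip":255}
  ]
}}

```text
t: 20.05
tcp_pos: [578.4, 30.5, 178.3]
tcp_rot: [-3.14, 0.079, 0.001]
force: [-4.4, -0.8, -2.2]
width: 43.9
finger_force: 25.0
```

>>> {"fn": "carry_out", "kwargs": {
  "plan": [
    {"turn":[0,0,0],"delta_pos":[-0.0005,0,0],"grip":255},
    {"turn":[0,0,0],"delta_pos":[-0.0005,0,0],"grip":255}
  ]
}}

```text
t: 20.25
tcp_pos: [578.3, 30.5, 178.4]
tcp_rot: [-3.14, 0.079, -0.001]
force: [-2.0, -0.9, -3.8]
width: 43.2
finger_force: 25.0
```

>>> {"fn": "carry_out", "kwargs": {
  "plan": [
    {"turn":[0,0,0],"delta_pos":[0.0008,0,0],"grip":255},
    {"turn":[0,0,0],"delta_pos":[0.0016,0,0],"grip":255},
    {"turn":[0,0,0],"delta_pos":[0.0021,0,0],"grip":255},
    {"turn":[0,0,0],"delta_pos":[0.0021,0,0],"grip":255}
  ]
}}

```text
t: 20.65
tcp_pos: [579.0, 30.5, 178.2]
tcp_rot: [3.141, -0.079, -0.005]
force: [-7.7, -0.1, -1.4]
width: 43.5
finger_force: 25.0
```

>>> {"fn": "carry_out", "kwargs": {
  "plan": [
    {"turn":[0,0,0],"delta_pos":[0.0003,0,0],"grip":255},
    {"turn":[0,0,0],"delta_pos":[0.0003,0,0],"grip":255}
  ]
}}

```text
t: 20.85
tcp_pos: [579.1, 30.5, 178.2]
tcp_rot: [3.141, -0.079, -0.006]
force: [-8.7, -0.5, -0.4]
width: 43.7
finger_force: 25.0
```

>>> {"fn": "carry_out", "kwargs": {
  "plan": [
    {"turn":[0,0,0],"delta_pos":[-0.0008,0,0],"grip":255},
    {"turn":[0,0,0],"delta_pos":[-0.0016,0,0],"grip":255},
    {"turn":[0,0,0],"delta_pos":[-0.0024,0,0],"grip":255},
    {"turn":[0,0,0],"delta_pos":[-0.0024,0,0],"grip":255}
  ]
}}

```text
t: 21.25
tcp_pos: [578.3, 30.5, 178.4]
tcp_rot: [-3.14, 0.079, -0.001]
force: [-1.1, -1.1, -4.8]
width: 43.9
finger_force: 25.0
```

>>> {"fn": "carry_out", "kwargs": {
  "plan": [
    {"turn":[0,0,0],"delta_pos":[-0.0005,0,0],"grip":255},
    {"turn":[0,0,0],"delta_pos":[-0.0005,0,0],"grip":255}
  ]
}}

```text
t: 21.45
tcp_pos: [578.1, 30.5, 178.7]
tcp_rot: [-3.14, 0.079, -0.002]
force: [-0.7, 0.3, -5.0]
width: 43.6
finger_force: 25.0
```

>>> {"fn": "carry_out", "kwargs": {
  "plan": [
    {"turn":[0,0,0],"delta_pos":[-0.0005,0,0],"grip":255},
    {"turn":[0,0,0],"delta_pos":[-0.0005,0,0],"grip":255}
  ]
}}

```text
t: 21.65
tcp_pos: [578.0, 30.4, 179.0]
tcp_rot: [-3.141, 0.079, -0.003]
force: [1.2, 1.8, -3.8]
width: 43.8
finger_force: 25.0
```

>>> {"fn": "carry_out", "kwargs": {
  "plan": [
    {"turn":[0,0,0],"delta_pos":[0.001,0,-0.0004],"grip":255},
    {"turn":[0,0,0],"delta_pos":[0.002,0,-0.0007],"grip":255},
    {"turn":[0,0,0],"delta_pos":[0.0028,0,-0.0007],"grip":255},
    {"turn":[0,0,0],"delta_pos":[0.0028,0,-0.0007],"grip":255}
  ]
}}

```text
t: 22.05
tcp_pos: [578.6, 30.5, 178.1]
tcp_rot: [3.14, -0.079, -0.005]
force: [-7.0, 0.4, 3.0]
width: 44.0
finger_force: 25.0
```

>>> {"fn": "carry_out", "kwargs": {
  "plan": [
    {"turn":[0,0,0],"delta_pos":[-0.0003,0,0],"grip":255},
    {"turn":[0,0,0],"delta_pos":[-0.0003,0,0],"grip":255},
    {"turn":[0,0,0],"delta_pos":[-0.0003,0,0],"grip":255}
  ],
  "newtons": 5
}}

```text
t: 22.35
tcp_pos: [578.7, 30.5, 178.0]
tcp_rot: [3.141, -0.078, -0.004]
force: [-6.4, -0.2, 1.4]
width: 43.8
finger_force: 5.0
```

>>> {"fn": "carry_out", "kwargs": {
  "plan": [
    {"turn":[0,0,0],"delta_pos":[0,0,0],"grip":120},
    {"turn":[0,0,0],"delta_pos":[0,0,0],"grip":100},
    {"turn":[0,0,0],"delta_pos":[0,0,0],"grip":80},
    {"turn":[0,0,0],"delta_pos":[0,0,0],"grip":60}
  ]
}}

```text
t: 22.75
tcp_pos: [580.0, 30.4, 178.1]
tcp_rot: [3.14, -0.079, 0.001]
force: [0.7, -0.1, 0.7]
width: 66.3
finger_force: 0.0
```

```bash
python3 - <<'E'
from h import *
old=load('wrist'); f=grab('wrist'); s=ctrl.read_state(); print(s['tcp_pos'],s['force'],s['width'])
a=cv2.cvtColor(old['color'],6).astype(np.float32); b=cv2.cvtColor(f['color'],6).astype(np.float32)
# basket/rim patch, and a collar patch for reference
for n,(x,y,w,h) in dict(model=(280,165,75,60),rim=(250,150,30,70),rail=(220,20,190,70)).items():
    print(n,cv2.phaseCorrelate(a[y:y+h,x:x+w].copy(),b[y:y+h,x:x+w].copy()))
print(old['position'],f['position'])
E
```

```text
[579.87881147  30.38316071 177.98657004] [0.06803516 1.46486692 0.8823221 ] 66.99991954559339
model ((0.18427092196002093, 2.133875114269234), 0.8020822086334228)
rim ((0.05656652377021665, 1.1293119846593456), 0.8543248004383511)
rail ((-0.06470854601832343, 1.5733381670217383), 0.7599041570943815)
[658.64619057  27.30476018 325.19243629] [659.21386816  27.16904514 325.4562606 ]
```

>>> {"fn": "carry_out", "kwargs": {
  "plan": [
    {"turn":[0,0,0],"delta_pos":[0,0,0],"grip":255},
    {"turn":[0,0,0],"delta_pos":[0,0,0],"grip":255},
    {"turn":[0,0,0],"delta_pos":[0,0,0],"grip":255},
    {"turn":[0,0,0],"delta_pos":[0,0,0],"grip":255}
  ],
  "newtons": 15
}}

```text
t: 23.2
tcp_pos: [579.6, 30.5, 177.8]
tcp_rot: [-3.141, 0.079, 0.0]
force: [-0.3, 0.3, -0.3]
width: 43.8
finger_force: 15.0
```

>>> {"fn": "carry_out", "kwargs": {
  "plan": [
    {"turn":[0,0,0],"delta_pos":[-0.0005,0,0],"grip":255},
    {"turn":[0,0,0],"delta_pos":[-0.001,0,0],"grip":255},
    {"turn":[0,0,0],"delta_pos":[-0.001,0,0],"grip":255}
  ]
}}

```text
t: 23.5
tcp_pos: [579.4, 30.4, 177.9]
tcp_rot: [-3.14, 0.079, -0.003]
force: [5.4, 0.6, -3.8]
width: 43.9
finger_force: 15.0
```

A 1 mm pull gives 5.4 N with almost no motion, so the keeper holds the loop. I press it home lightly once more and release.

>>> {"fn": "carry_out", "kwargs": {
  "plan": [
    {"turn":[0,0,0],"delta_pos":[0.001,0,0],"grip":255},
    {"turn":[0,0,0],"delta_pos":[0.0018,0,0],"grip":255},
    {"turn":[0,0,0],"delta_pos":[0.0023,0,0],"grip":255},
    {"turn":[0,0,0],"delta_pos":[0.0023,0,0],"grip":255}
  ]
}}

```text
t: 23.9
tcp_pos: [579.8, 30.5, 177.7]
tcp_rot: [3.14, -0.079, -0.005]
force: [-4.9, -0.6, 3.1]
width: 44.0
finger_force: 15.0
```

>>> {"fn": "carry_out", "kwargs": {
  "plan": [
    {"turn":[0,0,0],"delta_pos":[0,0,0],"grip":255},
    {"turn":[0,0,0],"delta_pos":[0,0,0],"grip":255}
  ],
  "newtons": 5
}}

```text
t: 24.1
tcp_pos: [579.8, 30.5, 177.7]
tcp_rot: [3.14, -0.079, -0.004]
force: [-4.7, 0.3, 3.1]
width: 43.6
finger_force: 5.0
```

>>> {"fn": "carry_out", "kwargs": {
  "plan": [
    {"turn":[0,0,0],"delta_pos":[0,0,0],"grip":120},
    {"turn":[0,0,0],"delta_pos":[0,0,0],"grip":80},
    {"turn":[0,0,0],"delta_pos":[0,0,0],"grip":40},
    {"turn":[0,0,0],"delta_pos":[0,0,0],"grip":20},
    {"turn":[0,0,0],"delta_pos":[0,0,0],"grip":20}
  ]
}}

```text
t: 24.6
tcp_pos: [581.0, 30.5, 177.8]
tcp_rot: [-3.141, 0.079, -0.0]
force: [0.1, 0.5, -0.3]
width: 76.6
finger_force: 0.0
```

>>> {"fn": "carry_out", "kwargs": {
  "plan": [
    {"turn":[0,0,0],"delta_pos":[0,0,0.015],"grip":20},
    {"turn":[0,0,0],"delta_pos":[0,0,0.05],"grip":20},
    {"turn":[0,0,0],"delta_pos":[0,0,0.09],"grip":20},
    {"turn":[0,0,0],"delta_pos":[0,0,0.12],"grip":20},
    {"turn":[0,0,0],"delta_pos":[0,0,0.12],"grip":20}
  ]
}}

```text
t: 25.1
tcp_pos: [583.6, 30.1, 304.9]
tcp_rot: [3.139, -0.079, 0.017]
force: [-0.1, 0.2, 0.3]
width: 80.8
finger_force: 0.0
```

>>> {"fn": "carry_out", "kwargs": {
  "plan": [
    {"turn":[0,0,0],"delta_pos":[-0.03,0,0.03],"grip":20},
    {"turn":[0,0,0],"delta_pos":[-0.06,0,0.03],"grip":20},
    {"turn":[0,0,0],"delta_pos":[-0.06,0,0.03],"grip":20},
    {"turn":[0,0,0],"delta_pos":[-0.06,0,0.03],"grip":20},
    {"turn":[0,0,0],"delta_pos":[-0.06,0,0.03],"grip":20}
  ]
}}

```text
t: 25.6
tcp_pos: [521.4, 30.4, 327.6]
tcp_rot: [-3.141, 0.079, 0.0]
force: [0.3, -0.1, 0.4]
width: 81.2
finger_force: 0.0
```

```bash
python3 - <<'E'
from h import *
s=ctrl.read_state(); print(s['t'],s['tcp_pos'],s['force'])
print(ctrl.close_job())
E
```

```text
25.6 [521.42256642  30.36429647 327.57127953] [ 0.27142744 -0.12466934  0.36205258]
the job is handed in; nothing more can be done
None
```

I handed the job in at 25.6 s: the hook is out at its stop and the basket hangs on the bar against the buffer. A 5 N pull test moved the loop only about 0.2 mm, so the keeper appears to hold it, but I took no picture after release and no verdict came back.

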